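# File the tall optics case in the packed rack

### The arm

A 6-joint arm with a two-finger parallel gripper is mounted at the origin on the work surface. World frame = base frame: x ahead of the robot, y to its left, z up, the work surface at z = 0. Lengths are in mm, angles in rad, forces in N, time in s.
With the tool pointing down it reaches from about 300 to 775 mm from the base axis. Payload 14.6 kg.
Tool frame: the origin (TCP) lies midway between the tips of the shut fingers; the grasp point (between the pads) lies 19 mm behind it; z points along the fingers, y is the line along which they close (so a half turn about z gives the same grasp; the last joint's range is limited). The gripper opens to 94 mm and grips with 3 to 60 N. Pads are 16 mm wide; open, the fingers measure 119 mm over their backs; the gripper's body (75 mm by 177 mm) begins 78 mm behind the grasp point.
Start: joints at [-1.238, 0.3, 1.521, -0, 1.321, -0.067], TCP at [214.071, -506.619, 205.446] pointing down, gripper open.
Joint ranges: [-3.03, 3.03], [-0.79, 2.21], [0.23, 2.52], [-1.04, 4.18], [0, 3.07], [-2.55, 2.55]. Speed limits (rad/s): [2.22, 2.22, 2.57, 3.14, 3.14, 3.14].

### API

Orientations are given as [roll, pitch, yaw] about the fixed x, y, z axes, in that order (R = Rz(yaw) Ry(pitch) Rx(roll)).
In Python, from cell import manip, camera gives the robot as it stands.
- The arm moves only by the tool move_arm, never from a script. Its arguments are lists of equal length, an entry for each row: "dp": the shift along the world's x, y, z in mm, a list of three; "rotation": the turn, a rotation vector about the world's x, y, z in rad, a list of three; "hand": the opening, from 0 (shut) to 1 (fully open). A call has 1 to 10 rows; each row shifts and turns the commanded pose from where the row before left it; what a row does not reach is not made up. A row lasts 1/8 s, in which the tool goes at most 62.5 mm and 10.7 degrees, less where a joint would pass 70% of its speed; a pose out of reach is approached as far as the arm can. A call with a gripper value outside its range is refused whole. The fingers move at their own pace and stop on an object; "newtons" is the grip in N (left out, the last holds). Time passes only in rows, so rows that do not move let the fingers close. It gives the time, the measured TCP pose, the force, the opening and the grip force at its end, in the units of the state.
- manip.read_state(): the state, without advancing time (a new reading comes with each control period).
- camera(name): name is "side" or "top"; returns a dict with "image" (400x640x3 uint8, red, green, blue), "fx", "fy", "cx", "cy" (pixels), "R" (3x3) and "t" (3): a world point X has camera coordinates R X + t. Camera axes: x right, y down, z forward; pixel columns grow to the right and rows downward; lengths in mm; the calibration is good to about 2 mm. A picture is of the moment at which its call begins. There is no depth.
- manip.sign_off(): hands the job in; it is judged then, once.
The state is a dict: "clock": time; "joints": joint angles; "qd": joint speeds; "effort": joint torques, N m; "eef_pos": TCP position; "eef_rot": TCP orientation; "wrist_force": force on the tool from outside, world axes, zero at the start; "moment": the same for the moment, N m; "finger_gap": finger opening in mm; "finger_force": force on a finger pad.
Only numpy, scipy, OpenCV 4.12 (cv2) and the standard library are available. Lean on these libraries where they do the work, as an engineer would, in place of code of your own. Each camera call takes 0.05 s, during which the arm holds its last target. There are 200 camera calls.

### The job

A tall optics case lies flat on the black riser block. Stand it upright on its tapered foot on the bare bench and let go of it, then take it again by its top end and push it down into the narrow gap in the middle of the row of short cases, nudging them apart, until its foot is fully home on the rack floor. Leave it upright, square with its neighbours and roughly centred front to back, with all the short cases still standing in the rack; do not let any of them fall over, and leave the lens mount, dish and screwdriver alone.

Things in the scene. Friction and masses are not known exactly. Their poses are not given: they have to be found in the camera images.
- tall_center (a point): centre (half-way up) of the loose tall case, a rigid grey box, about 0.2 kg: 120 mm tall (its z, from foot to top), 60 mm wide (its x), 30 mm thick (its y), a white label on each broad 60 x 120 face. At the start it lies on a broad face on the riser, its y up, its length along the riser, its foot towards the robot and its top away
- tall_foot (a point): centre of the underside of the tall case's foot, 60 mm below tall_center along the case's z; same axes. Over the lowest 25 mm the thickness tapers evenly on both broad faces, from 30 to 20 mm at the foot; the 60 mm width does not taper
- riser: fixed black block, 100 mm long (its x), 36 mm wide (its y), 40 mm high, origin at the centre of its underside on the bench; the tall case overhangs it by 12 mm on both long sides and about 10 mm at both ends
- rack: fixed aluminium rack; origin at the centre of its underside on the bench, z up. Top of its floor 10 mm above the bench. The row runs along its y, 144 mm between the two end plates (tops 70 mm above the bench). Open front and back above low lips (tops 22 mm up, 96 mm apart along x). The tall case goes in with its thickness along the rack's y
- short1_center (a point): centre (half-way up) of short case 1 of 4, counted along the rack's +y: loose grey box, 0.16 kg, 84 mm deep (x), 26 thick (y), 80 tall (z), on the rack floor; the top 12 mm taper from 26 to 14 mm thick. A few mm of free room on either side
- short2_center (a point): centre (half-way up) of short case 2 of 4, counted along the rack's +y: loose grey box, 0.16 kg, 84 mm deep (x), 26 thick (y), 80 tall (z), on the rack floor; the top 12 mm taper from 26 to 14 mm thick. The gap for the tall case, 14 to 20 mm at first, is between short cases 2 and 3, which slide and tip a little when wedged apart (smooth plastic; under 15 N of push)
- short3_center (a point): centre (half-way up) of short case 3 of 4, counted along the rack's +y: loose grey box, 0.16 kg, 84 mm deep (x), 26 thick (y), 80 tall (z), on the rack floor; the top 12 mm taper from 26 to 14 mm thick. The gap for the tall case, 14 to 20 mm at first, is between short cases 2 and 3, which slide and tip a little when wedged apart (smooth plastic; under 15 N of push)
- short4_center (a point): centre (half-way up) of short case 4 of 4, counted along the rack's +y: loose grey box, 0.16 kg, 84 mm deep (x), 26 thick (y), 80 tall (z), on the rack floor; the top 12 mm taper from 26 to 14 mm thick. A few mm of free room on either side
- lens: bystander: lens mount on a round 60 mm black base, 80 mm tall, origin at the centre of its underside
- dish: bystander: white plastic dish, 90 mm across, 25 mm high, origin at the centre of its underside
- driver: bystander: screwdriver, 170 mm long, lying on the bench
Not all that is in view belongs to the job. Leave any red or yellow look-alike of the part that bears tall_center alone.

How it is judged (in metres and radians):
On the way, in this order (a step that is already met when the one before it is completed fails the run):
1. the tall case stands upright on its foot on the bench, let go (angle between tall_center's own z axis and vertical below 0.1 rad and height (world z) of tall_foot below 0.006 m and contact force between tall and the arm below 0.1 N and contact force between tall and the fingers below 0.1 N), for 0.2 s.
2. the tall case is lifted off the bench again, foot down, held by its top third (angle between tall_center's own z axis and vertical below 0.4 rad and height (world z) of tall_foot above 0.05 m and contact force between tall and the fingers above 1 N and z of the grasp point in the frame of tall_center above 0.02 m), for 0.1 s.
At the end, for the whole second after the job is handed in: The tall case stands foot down on the rack floor (within 4 mm) between short cases 2 and 3, within 18 mm of the rack's middle front to back, turned less than 8 degrees from the rack, upright within 7 degrees, at rest and released; the four short cases stand in the rack, upright within 7 degrees (angle between each of tall_center, short1_center, short2_center, short3_center, short4_center's own z axis and vertical below 0.12 rad and z of tall_foot in the frame of rack below 0.014 m and x of tall_foot in the frame of rack between -0.018 and 0.018 m and angle between the y axis of tall_center and the y axis of rack, either way round below 0.14 rad and y of tall_center in the frame of short2_center above 0.02 m and y of tall_center in the frame of short3_center below -0.02 m and linear speed of tall below 0.02 m/s and contact force between tall and the fingers below 0.1 N and z of each of short1_center, short2_center, short3_center, short4_center in the frame of rack below 0.056 m and horizontal distance between each of short1_center, short2_center, short3_center, short4_center and rack below 0.085 m); the robot touches nothing.
It fails at once if a short case falls over (leans more than 20 degrees) (angle between any of short1_center, short2_center, short3_center, short4_center's own z axis and vertical above 0.35 rad).
It fails at once if a bystander (lens mount, dish, screwdriver) is moved more than 20 mm (distance of any of lens, dish, driver from where it was at the start of the episode above 0.02 m).
It also fails if it takes over 59 s, if anything falls off the work surface, if the arm or the gripper's body presses on something with over 40 N, if the wrist force passes 120 N, or if a joint passes its speed limit or range.

## Working session

There is one attempt and no reset: what is moved stays moved. The work goes in short steps, Python scripts to look and compute and a tool call to move; the robot and the scene stay as the last step left them, time stands still between calls to the robot, and variables do not carry over. Pictures are saved under pics/ and viewed, at most 10 in all, crops included, and the job is handed in when it is done.

Besides the shell and the picture viewer there is one more tool, called after "Call:" as name(argument=value, ...), one argument or row to a line, values as JSON. move_arm: Moves the arm, as the interface text tells. Its arguments: {"type":"object","properties":{"dp":{"type":"array","items":{"type":"array","items":{"type":"number"}}},"rotation":{"type":"array","items":{"type":"array","items":{"type":"number"}}},"hand":{"type":"array","items":{"type":"number"}},"newtons":{"type":"number"}},"required":["dp","rotation","hand"]}

```bash
mkdir -p pics; ls; python3 - <<'E'
from cell import manip,camera
import cv2,numpy as np
print(manip.read_state())
for n in("side","top"):
    c=camera(n);cv2.imwrite(f"pics/{n}0.png",c["image"][:,:,::-1]);R=np.array(c["R"]);print(n,c["fx"],c["fy"],c["cx"],c["cy"],R.tolist(),-R.T@np.array(c["t"]))
E
```

```text
pics
{'clock': 0.0, 'joints': array([-1.23755657e+00,  3.00460803e-01,  1.52155484e+00,  1.10142955e-05,
        1.32068555e+00, -6.65997785e-02]), 'qd': array([ 0.00141954, -0.00114362,  0.00010176, -0.00019828,  0.00032082,
       -0.00030386]), 'effort': array([ 3.68675855e-04, -5.31807268e+01, -3.52736449e+01,  7.08416803e-02,
        2.43924907e-02, -8.80518724e-05]), 'eef_pos': array([ 214.01761329, -506.38311565,  204.90307269]), 'eef_rot': array([-3.14048728e+00, -8.44188077e-05,  3.99836760e-01]), 'wrist_force': array([ 0.58291696, -0.80041397, -0.3503099 ]), 'moment': array([-0.01800361,  0.00804141,  0.00449086]), 'finger_force': 0.0, 'finger_gap': 94.08581190253314}
side 405.7391699046643 405.7391699046643 321.2378083218707 203.12826340418763 [[-0.9598401893948978, -0.28054350653664256, -0.001466888711191936], [-0.16804765122041515, 0.5791225613854109, -0.7977324399908172], [0.22464816434074847, -0.7654491490847227, -0.603009786341653]] [370.3730007  717.21396543 594.99999424]
top 489.68462655346787 489.68462655346787 320.7940424737311 192.84812393257172 [[-0.011264627093615417, -0.9999321022484625, -0.002983130807069545], [-0.9983122670759461, 0.011416253238828125, -0.05694107979017831], [0.05697126979562849, 0.0023366760488455385, -0.9983730837532212]] [ 485.10203188   54.75819981 1442.92209341]
```

View pics/side0.png

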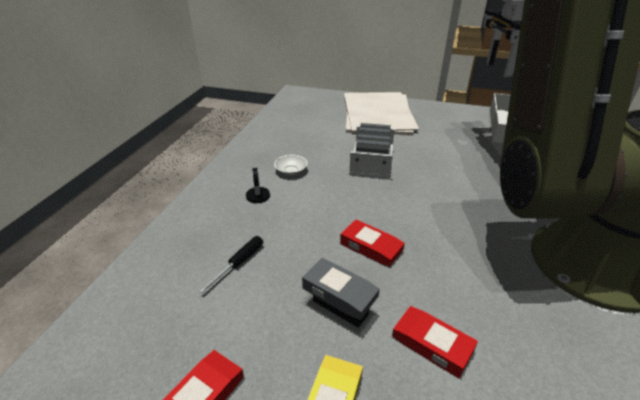

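View pics/top0.png

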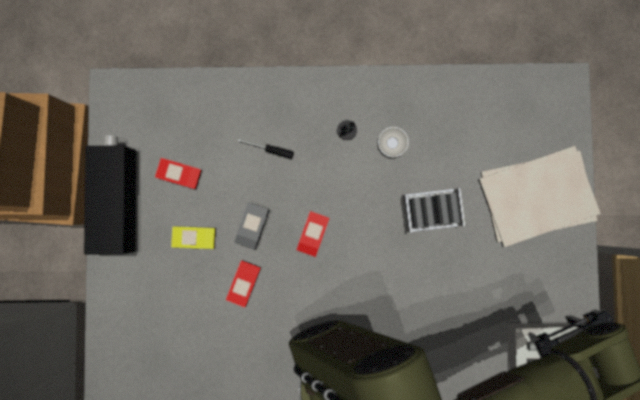

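The side view shows the grey case on the riser near (340,288), the rack near (373,150), and red and yellow decoys around the case. In the top view the case is near (252,225) with its top end up-right, the rack is near (433,210), and the lens (346,130), dish (393,142) and driver (270,150) are clear of both.

```bash
cat > h.py <<'E'
from cell import manip,camera
import cv2,numpy as np
def ray(c,uv,z):
    R=np.array(c["R"]);C=-R.T@np.array(c["t"]);o=[]
    for u,v in np.atleast_2d(uv):
        d=R.T@[(u-c["cx"])/c["fx"],(v-c["cy"])/c["fy"],1];o.append(C+d*(z-C[2])/d[2])
    return np.array(o)
def proj(c,X):
    p=(np.array(c["R"])@np.atleast_2d(X).T).T+c["t"];return p[:,:2]/p[:,2:]*c["fx"]+[c["cx"],c["cy"]]
def crop(img,x,y,w,h,s): return cv2.resize(img[y:y+h,x:x+w],None,fx=s,fy=s,interpolation=cv2.INTER_CUBIC)
E
python3 - <<'E'
from h import *
c=camera("top");im=c["image"][:,:,::-1]
s=camera("side");js=s["image"][:,:,::-1]
a=crop(im,392,178,84,62,6); b=crop(im,225,195,52,62,5); d=crop(js,335,115,80,70,5);e=crop(js,295,250,90,80,5)
W=np.zeros((600,800,3),np.uint8)
def put(q,x,y):
    h,w=q.shape[:2];h=min(h,600-y);w=min(w,800-x);W[y:y+h,x:x+w]=q[:h,:w]
a=crop(im,396,182,76,55,5);b=crop(im,227,195,50,60,5);d=crop(js,340,115,72,65,4);e=crop(js,295,250,90,75,4)
put(a,0,0);put(b,400,0);put(d,0,310);put(e,300,310)
cv2.imwrite("pics/crop1.png",W)
E
```

```text
(no output)
```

View pics/crop1.png

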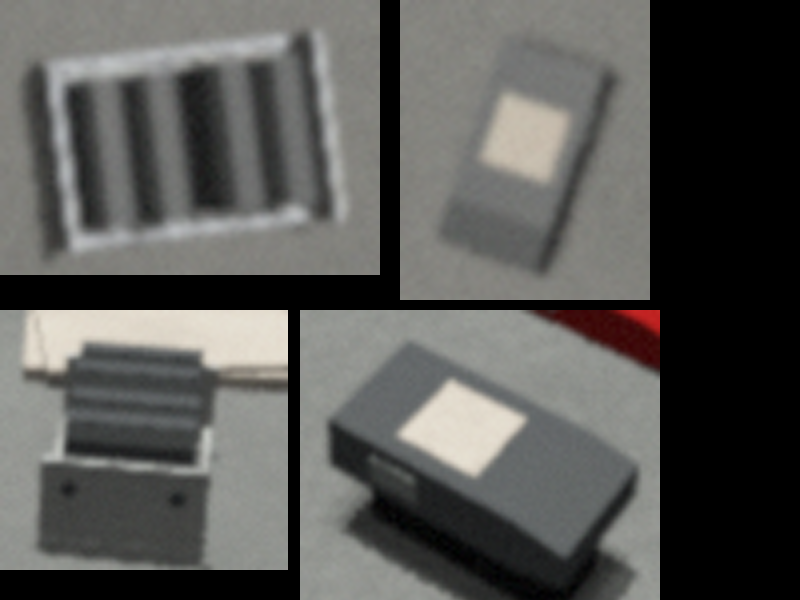

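In the crops the case corners in the top view are about (248,202), (269,209), (255,249) and (235,242), with the foot at the lower end. The rack's bright plates and lips outline it, and four light ridges are visible with a wider dark gap in the middle.

```bash
python3 - <<'E'
from h import *
np.set_printoptions(precision=1,suppress=True)
c=camera("top");s=camera("side")
# label at z=70, both views
def label(c,x,y,w,h):
    g=c["image"][y:y+h,x:x+w].astype(int); m=((g.min(2)>150)).astype(np.uint8)
    r=cv2.minAreaRect(np.argwhere(m)[:,::-1].astype(np.float32)); ct=cv2.moments(m,True)
    b=cv2.boxPoints(r)+[x,y]; ce=[ct["m10"]/ct["m00"]+x,ct["m01"]/ct["m00"]+y]
    return ray(c,ce,70)[0],ray(c,b,70)
for k,a in((c,(230,198,45,58)),(s,(310,258,60,45))):
    ce,b=label(k,*a);print("label",ce,"\n",b[:,:2])
k=lambda p,ox,oy,sc:(np.array(p,float)+.5)/sc-.5+[ox,oy]
P=k([(105,38),(212,72),(142,272),(40,238)],227,195,5)
t=ray(c,P[:2],70);f=ray(c,P[2:],65);print("top-end",t[:,:2],"foot",f[:,:2],"centre",(t.mean(0)+f.mean(0))[:2]/2,"len",np.linalg.norm((t.mean(0)-f.mean(0))[:2]),"w",np.linalg.norm(t[0]-t[1]))
d=(t.mean(0)-f.mean(0));print("yaw d",np.arctan2(d[1],d[0]))
S=k([(103,32),(338,158),(258,252),(30,115)],295,250,4);print("side top corners z70/65", ray(s,S,70)[:,:2])
g=c["image"][182:237,396:472].astype(int).min(2)
m=(g>130).astype(np.uint8);n,l,st,_=cv2.connectedComponentsWithStats(m)
i=1+st[1:,4].argmax();pts=np.argwhere(l==i)[:,::-1].astype(np.float32);r=cv2.minAreaRect(pts);b=cv2.boxPoints(r)+[396,182];print("rack px",r,b);print(ray(c,b,70)[:,:2])
# ridges: profile rectified at z=90 along rack y for several x
E
```

```text
label [483.6 252.5  70. ] 
 [[472.2 277. ]
 [508.1 264.9]
 [495.4 227.9]
 [459.5 240.1]]
label [482.2 251.4  70. ] 
 [[508.3 261.8]
 [476.9 178.4]
 [442.5 208.2]
 [475.2 286.4]]
top-end [[539.5 263.7]
 [519.7 203.7]] foot [[408.3 244.1]
 [427.9 301.2]] centre [473.9 253.2] len 118.1327033897058 w 63.144887882812284
yaw d -0.33595999703635754
side top corners z70/65 [[521.3 209.3]
 [405.8 253.1]
 [427.9 309.6]
 [537.3 266.4]]
rack px ((35.184303283691406, 27.566553115844727), (41.36180114746094, 48.37227249145508), 83.2901611328125) [[404.7 191.9]
 [452.8 186.2]
 [457.6 227.3]
 [409.6 232.9]]
[[ 563.5 -177.7]
 [ 577.9 -312.9]
 [ 462.7 -323.3]
 [ 448.5 -188.8]]
```

```bash
python3 - <<'E'
from h import *
np.set_printoptions(precision=1,suppress=True)
c=camera("top");s=camera("side")
yaw=.105;Rz=np.array([[np.cos(yaw),-np.sin(yaw)],[np.sin(yaw),np.cos(yaw)]]);o=np.array([513,-254.])
W=np.zeros((600,800,3),np.uint8)
def rect(c,z):  # 2px/mm, u: -y, v:-x ; 190 x 140mm
    yy,xx=np.meshgrid(np.arange(95,-95,-.5),np.arange(70,-70,-.5))
    q=np.stack([xx.ravel(),yy.ravel()],1)@Rz.T+o
    p=proj(c,np.c_[q,np.full(len(q),z)]).astype(np.float32).reshape(280,380,2)
    return cv2.remap(c["image"][:,:,::-1].copy(),p[...,0],p[...,1],cv2.INTER_CUBIC)
a,b,d,e=rect(c,70),rect(c,90),rect(s,90),rect(s,70)
for i in(a,b,d,e):
    for u in range(0,380,40): cv2.line(i,(u,0),(u,6),(0,0,255),1)
    for u in range(0,280,40): cv2.line(i,(0,u),(6,u),(0,0,255),1)
W[:280,:380]=a;W[:280,400:780]=b;W[300:580,:380]=e;W[300:580,400:780]=d
cv2.imwrite("pics/rect.png",W)
g=b.min(2).astype(int)
for v in(90,120,150,180,200): print(v,[int(x) for x in g[v-5:v+5].mean(0)[::8]])
E
```

```text
90 [120, 99, 71, 58, 64, 119, 152, 98, 38, 46, 57, 91, 112, 115, 103, 70, 42, 49, 72, 100, 114, 112, 91, 54, 33, 28, 33, 46, 60, 92, 110, 110, 100, 66, 47, 55, 81, 106, 111, 105, 74, 67, 124, 160, 140, 125, 124, 123]
120 [110, 103, 74, 56, 69, 134, 167, 107, 45, 44, 64, 93, 113, 116, 103, 71, 44, 50, 69, 100, 112, 113, 91, 54, 33, 30, 35, 44, 62, 91, 109, 109, 99, 65, 47, 56, 83, 105, 113, 102, 78, 73, 136, 170, 139, 126, 125, 125]
150 [121, 105, 77, 61, 65, 118, 163, 114, 44, 47, 63, 93, 113, 116, 105, 71, 43, 50, 67, 102, 113, 113, 92, 56, 31, 27, 38, 44, 59, 88, 110, 111, 99, 65, 52, 57, 82, 105, 109, 102, 78, 68, 131, 173, 147, 126, 124, 123]
180 [121, 112, 79, 59, 62, 115, 150, 98, 38, 43, 61, 92, 112, 116, 104, 68, 45, 47, 67, 100, 112, 112, 94, 59, 29, 29, 35, 47, 61, 89, 109, 111, 98, 64, 47, 57, 82, 106, 111, 103, 77, 62, 122, 164, 144, 127, 126, 126]
200 [107, 102, 73, 59, 60, 129, 168, 113, 47, 45, 60, 90, 113, 114, 103, 70, 42, 49, 70, 97, 112, 112, 95, 52, 31, 30, 34, 50, 61, 91, 109, 112, 98, 63, 50, 59, 82, 105, 111, 102, 78, 72, 136, 168, 142, 126, 128, 127]
```

View pics/rect.png

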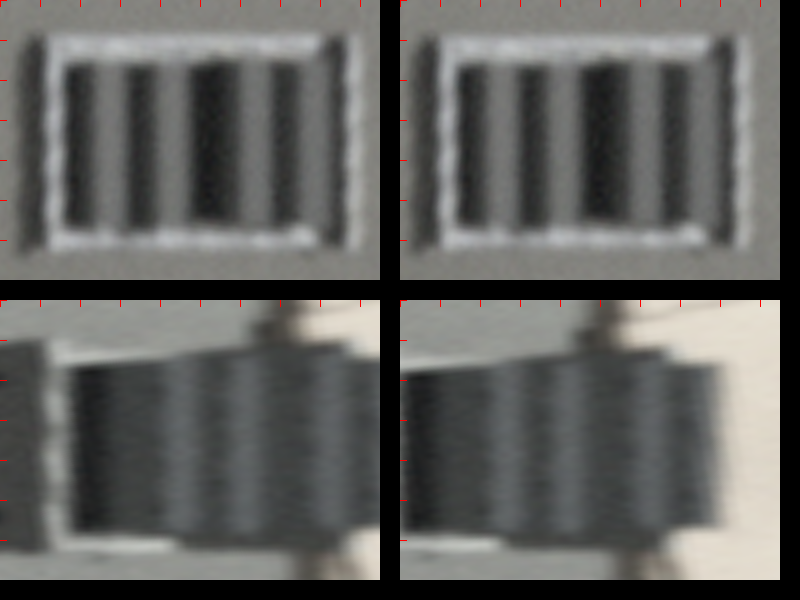

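The rectified view shows the rack square at yaw 0.105. Ridge centres at z=90 are at columns 102, 162, 246 and 304, so the gap is about 16 mm, centred near world (512,-262). Next I check which tool tilts the wrist can reach.

```bash
cat > ik.py <<'E'
import numpy as np
from scipy.spatial.transform import Rotation as Ro
def tool(yaw,tilt):
    # down tool: x along yaw; tilt>0: tool z leans from -z toward horizontal direction yaw
    R=Ro.from_euler('z',yaw)*Ro.from_euler('x',np.pi)
    x=Ro.from_euler('z',yaw).as_matrix()
    ax=x[:,1]*-1   # rotate -z toward +x(yaw): about -y
    return Ro.from_rotvec(ax*tilt)*R
def wrist(R,j1,phi):
    B=Ro.from_euler('z',j1)*Ro.from_euler('y',phi)
    M=(B.inv()*R*Ro.from_euler('z',-np.pi/2)).as_matrix()
    j5=np.arccos(M[2,2]);j4=np.arctan2(M[1,2],M[0,2]);j6=np.arctan2(M[2,1],-M[2,0])
    return np.round([j4,j5,j6],2)
E
python3 - <<'E'
from ik import *
print(wrist(Ro.from_euler('z',.4)*Ro.from_euler('x',np.pi),-1.238,1.821),"expect 0 1.32 -.067")
d=-.335
for k in(0,np.pi):
  for t in(.6,.9,1.1):
    for j1,phi in((.3,1.8),(.3,2.1)):
      s=-1 if k==0 else 1   # lean toward -d
      print("grasp yaw",round(d+k,2),t,j1,phi,wrist(tool(d+k,s*t),j1,phi))
  for t in(.67,.47):
    for y in (-.3,0,.2):
      for j1 in(-.1,):
        print("  stand dir",y,"tilt out",t,wrist(tool(y+k,-s*t),j1,1.9))
E
```

```text
[-0.    1.32 -0.07] expect 0 1.32 -.067
grasp yaw -0.34 0.6 0.3 1.8 [0.35 1.83 2.21]
grasp yaw -0.34 0.6 0.3 2.1 [0.34 1.55 2.11]
grasp yaw -0.34 0.9 0.3 1.8 [0.56 2.06 2.29]
grasp yaw -0.34 0.9 0.3 2.1 [0.5  1.8  2.12]
grasp yaw -0.34 1.1 0.3 1.8 [0.72 2.21 2.37]
grasp yaw -0.34 1.1 0.3 2.1 [0.61 1.97 2.16]
  stand dir -0.3 tilt out 0.67 [-0.22  0.59  1.91]
  stand dir 0 tilt out 0.67 [0.11 0.58 1.4 ]
  stand dir 0.2 tilt out 0.67 [0.32 0.62 1.07]
  stand dir -0.3 tilt out 0.47 [-0.13  0.78  1.84]
  stand dir 0 tilt out 0.47 [0.06 0.77 1.44]
  stand dir 0.2 tilt out 0.47 [0.19 0.8  1.17]
grasp yaw 2.81 0.6 0.3 1.8 [ 0.35  1.83 -0.93]
grasp yaw 2.81 0.6 0.3 2.1 [ 0.34  1.55 -1.03]
grasp yaw 2.81 0.9 0.3 1.8 [ 0.56  2.06 -0.86]
grasp yaw 2.81 0.9 0.3 2.1 [ 0.5   1.8  -1.02]
grasp yaw 2.81 1.1 0.3 1.8 [ 0.72  2.21 -0.77]
grasp yaw 2.81 1.1 0.3 2.1 [ 0.61  1.97 -0.98]
  stand dir -0.3 tilt out 0.67 [-0.22  0.59 -1.23]
  stand dir 0 tilt out 0.67 [ 0.11  0.58 -1.74]
  stand dir 0.2 tilt out 0.67 [ 0.32  0.62 -2.07]
  stand dir -0.3 tilt out 0.47 [-0.13  0.78 -1.3 ]
  stand dir 0 tilt out 0.47 [ 0.06  0.77 -1.71]
  stand dir 0.2 tilt out 0.47 [ 0.19  0.8  -1.97]
```

Call:
move_arm(
  dp=[
    [26.6, 40.6, 4.5],
    [26.6, 40.6, 4.5],
    [26.6, 40.6, 4.5],
    [26.6, 40.6, 4.5],
    [26.6, 40.6, 4.5],
    [26.6, 40.6, 4.5],
    [26.6, 40.6, 4.5],
    [26.6, 40.6, 4.5],
    [26.6, 40.6, 4.5],
    [26.6, 40.6, 4.5],
  ],
  rotation=[
    [0, 0, 0.1203],
    [0, 0, 0.1203],
    [0, 0, 0.1203],
    [0, 0, 0.1203],
    [0, 0, 0.1203],
    [0, 0, 0.1203],
    [0, 0, 0.1203],
    [0, 0, 0.1203],
    [0, 0, 0.1203],
    [0, 0, 0.1203],
  ],
  hand=[1, 1, 1, 1, 1, 1, 1, 1, 1, 1],
  newtons=30,
)

```text
clock: 1.65
eef_pos: [480.8, -99.1, 250.8]
eef_rot: [3.141, 0.0, 1.607]
wrist_force: [0.0, -1.2, 0.4]
finger_gap: 94.1
finger_force: 0.0
```

Call:
move_arm(
  dp=[
    [1.2, 34.8, 0],
    [1.2, 34.8, 0],
    [1.2, 34.8, 0],
    [1.2, 34.8, 0],
    [1.2, 34.8, 0],
    [1.2, 34.8, 0],
    [1.2, 34.8, 0],
    [1.2, 34.8, 0],
    [1.2, 34.8, 0],
    [1.2, 34.8, 0],
  ],
  rotation=[
    [0, 0, 0.1203],
    [0, 0, 0.1203],
    [0, 0, 0.1203],
    [0, 0, 0.1203],
    [0, 0, 0.1203],
    [0, 0, 0.1203],
    [0, 0, 0.1203],
    [0, 0, 0.1203],
    [0, 0, 0.1203],
    [0, 0, 0.1203],
  ],
  hand=[1, 1, 1, 1, 1, 1, 1, 1, 1, 1],
)

```text
clock: 2.9
eef_pos: [492.0, 248.5, 250.5]
eef_rot: [-3.142, 0.0, 2.81]
wrist_force: [-0.5, -0.7, -0.1]
finger_gap: 93.7
finger_force: 0.0
```

Call:
move_arm(
  dp=[
    [0, 0, 0],
    [0, 0, 0],
    [0, 0, 0],
    [0, 0, 0],
    [0, 0, 0],
    [0, 0, 0],
    [0, 0, 0],
  ],
  rotation=[
    [0.0494, 0.1416, 0],
    [0.0494, 0.1416, 0],
    [0.0494, 0.1416, 0],
    [0.0494, 0.1416, 0],
    [0.0494, 0.1416, 0],
    [0.0494, 0.1416, 0],
    [0, 0, 0],
  ],
  hand=[1, 1, 1, 1, 1, 1, 1],
)

```text
clock: 3.78
eef_pos: [492.5, 246.8, 247.9]
eef_rot: [-3.137, -0.903, 2.801]
wrist_force: [0.7, -0.5, -0.8]
finger_gap: 94.1
finger_force: 0.0
```

Call:
move_arm(
  dp=[
    [0, 0, -30],
    [0, 0, -30],
    [0, 0, -30],
    [0, 0, -30],
    [0, 0, -15],
    [0, 0, 0],
  ],
  rotation=[
    [0, 0, 0],
    [0, 0, 0],
    [0, 0, 0],
    [0, 0, 0],
    [0, 0, 0],
    [0, 0, 0],
  ],
  hand=[1, 1, 1, 1, 1, 1],
)

```text
clock: 4.53
eef_pos: [492.0, 247.5, 115.6]
eef_rot: [-3.141, -0.898, 2.806]
wrist_force: [0.3, 1.1, -0.6]
finger_gap: 93.9
finger_force: 0.0
```

```bash
python3 - <<'E'
from h import *
print(manip.read_state()["joints"].round(2),manip.read_state()["eef_pos"])
c=camera("top");s=camera("side")
W=np.zeros((400,800,3),np.uint8)
W[:,:400]=crop(c["image"][:,:,::-1],212,165,100,100,4);W[:,400:]=crop(s["image"][:,:,::-1],280,215,133,133,3.0)[:400,:400] if 0 else cv2.resize(s["image"][200:340,270:410,::-1],(400,400))
cv2.imwrite("pics/pre.png",W)
E
```

```text
[ 0.2   0.85  1.13  0.44  1.95 -1.04] [491.9876186  247.52736548 115.6097578 ]
```

View pics/pre.png

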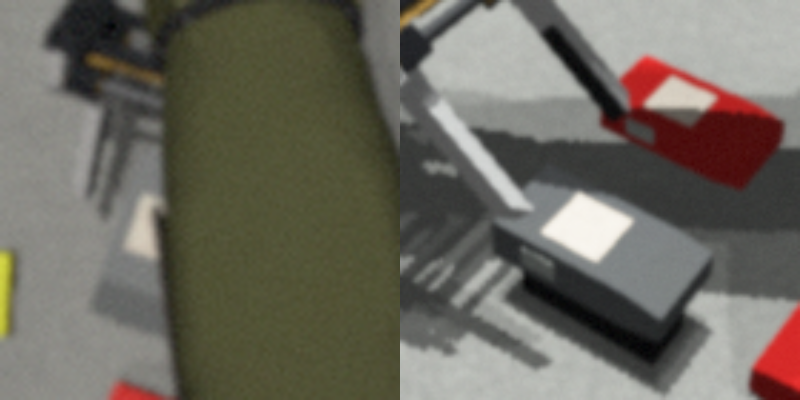

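The side view shows the fingers straddling the case's top end, with tips at about (525,210) and (620,115) in the crop. The arm hides most of the top view. I go down and grip.

Call:
move_arm(
  dp=[
    [0, 0, -20],
    [0, 0, -20],
    [0, 0, -20],
    [0, 0, -12],
    [0, 0, 0],
    [0, 0, 0],
    [0, 0, 0],
    [0, 0, 0],
    [0, 0, 0],
    [0, 0, 0],
  ],
  rotation=[
    [0, 0, 0],
    [0, 0, 0],
    [0, 0, 0],
    [0, 0, 0],
    [0, 0, 0],
    [0, 0, 0],
    [0, 0, 0],
    [0, 0, 0],
    [0, 0, 0],
    [0, 0, 0],
  ],
  hand=[1, 1, 1, 1, 1, 0.4, 0.4, 0.4, 0.4, 0.4],
  newtons=30,
)

```text
clock: 5.88
eef_pos: [492.2, 247.4, 43.7]
eef_rot: [3.141, -0.9, 2.806]
wrist_force: [0.6, -1.3, 1.3]
finger_gap: 59.9
finger_force: 30.0
```

Call:
move_arm(
  dp=[
    [0, 0, 10],
    [0, 0, 25],
    [0, 0, 30],
    [0, 0, 30],
    [0, 0, 25],
    [0, 0, 0],
  ],
  rotation=[
    [0, 0, 0],
    [0, 0, 0],
    [0, 0, 0],
    [0, 0, 0],
    [0, 0, 0],
    [0, 0, 0],
  ],
  hand=[0.4, 0.4, 0.4, 0.4, 0.4, 0.4],
)

```text
clock: 6.62
eef_pos: [492.6, 247.5, 165.7]
eef_rot: [3.138, -0.896, 2.808]
wrist_force: [0.1, 0.4, -1.6]
finger_gap: 59.8
finger_force: 30.0
```

Call:
move_arm(
  dp=[
    [4.9, -29.1, 0],
    [4.9, -29.1, 0],
    [4.9, -29.1, 0],
    [4.9, -29.1, 0],
    [4.9, -29.1, 0],
    [4.9, -29.1, 0],
    [4.9, -29.1, 0],
    [4.9, -29.1, 0],
    [4.9, -29.1, 0],
    [4.9, -29.1, 0],
  ],
  rotation=[
    [-0.0517, -0.1483, 0],
    [-0.0517, -0.1483, 0],
    [-0.0517, -0.1483, 0],
    [-0.0517, -0.1483, 0],
    [-0.0517, -0.1483, 0],
    [-0.0517, -0.1483, 0],
    [-0.0517, -0.1483, 0],
    [-0.0517, -0.1483, 0],
    [-0.0517, -0.1483, 0],
    [-0.0517, -0.1483, 0],
  ],
  hand=[0.4, 0.4, 0.4, 0.4, 0.4, 0.4, 0.4, 0.4, 0.4, 0.4],
)

```text
clock: 7.88
eef_pos: [540.5, -44.0, 162.9]
eef_rot: [3.141, 0.674, 2.807]
wrist_force: [1.2, -0.4, -1.2]
finger_gap: 60.0
finger_force: 30.0
```

```bash
python3 - <<'E'
from h import *
s=manip.read_state();print(s["joints"].round(2),s["eef_pos"].round(1),s["eef_rot"].round(3),s["finger_gap"],s["wrist_force"].round(1))
c=camera("top");s=camera("side")
W=np.zeros((400,800,3),np.uint8)
p=proj(s,[[530,-40,120]])[0].astype(int);print(p)
W[:,:]=cv2.resize(s["image"][p[1]-70:p[1]+70,p[0]-140:p[0]+140,::-1],(800,400))
cv2.imwrite("pics/held.png",W)
E
```

```text
[-0.07  0.05  2.08 -0.44  0.39 -0.95] [540.5 -44.  162.9] [3.141 0.674 2.807] 60.01649049436842 [ 1.2 -0.4 -1.2]
[348 164]
```

View pics/held.png

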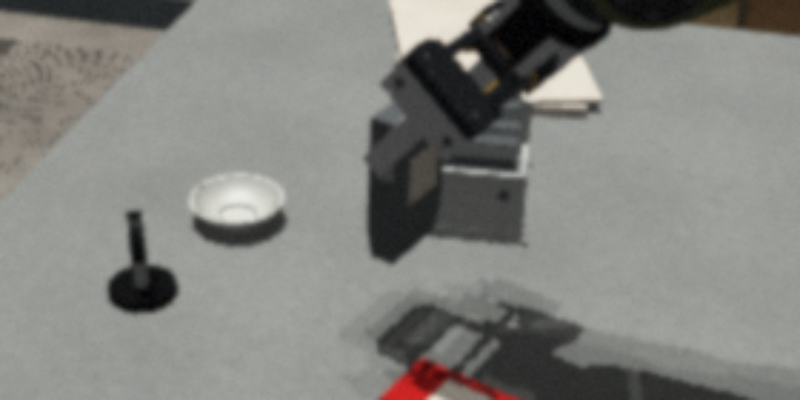

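The case hangs upright with its foot down, from about (370,120) to (400,255) in the crop, clear of the lens, dish and rack. I turn it a little towards radial to stay away from the wrist singularity, then lower it.

Call:
move_arm(
  dp=[
    [0, 0, 0],
    [0, 0, 0],
    [0, 0, -20],
    [0, 0, -20],
    [0, 0, -20],
    [0, 0, -10],
    [0, 0, -5],
    [0, 0, 0],
  ],
  rotation=[
    [0, 0, 0.13],
    [0, 0, 0.13],
    [0, 0, 0],
    [0, 0, 0],
    [0, 0, 0],
    [0, 0, 0],
    [0, 0, 0],
    [0, 0, 0],
  ],
  hand=[0.4, 0.4, 0.4, 0.4, 0.4, 0.4, 0.4, 0.4],
)

```text
clock: 8.98
eef_pos: [539.7, -42.6, 86.5]
eef_rot: [3.14, 0.658, 2.972]
wrist_force: [0.8, -0.1, -1.1]
finger_gap: 59.6
finger_force: 30.0
```

```bash
python3 - <<'E'
from h import *
s=manip.read_state();print(s["joints"].round(2),s["eef_pos"].round(1),s["eef_rot"].round(3),s["wrist_force"].round(1))
E
```

```text
[-0.14  0.19  2.14 -0.11  0.16 -1.43] [539.7 -42.6  86.5] [3.14  0.658 2.972] [ 0.8 -0.1 -1.1]
```

Call:
move_arm(
  dp=[
    [15, 0, 0],
    [20, 0, 0],
    [15, 0, 0],
    [0, 0, -2],
    [0, 0, -2],
    [0, 0, 0],
  ],
  rotation=[
    [0, 0, 0],
    [0, 0, 0],
    [0, 0, 0],
    [0, 0, 0],
    [0, 0, 0],
    [0, 0, 0],
  ],
  hand=[0.4, 0.4, 0.4, 0.4, 0.4, 0.4],
)

```text
clock: 9.72
eef_pos: [589.0, -42.8, 82.3]
eef_rot: [3.14, 0.658, 2.972]
wrist_force: [-0.2, 0.2, -1.0]
finger_gap: 59.8
finger_force: 30.0
```

```bash
python3 - <<'E'
from h import *
from scipy.spatial.transform import Rotation as Ro
s=manip.read_state();print(s["joints"].round(2),s["eef_pos"].round(1),s["eef_rot"].round(3),s["wrist_force"].round(1))
d=-.335
Rg=Ro.from_euler('xyz',[3.141,-.9,2.806]);Rc=np.c_[[np.sin(d),-np.cos(d),0],[0,0,1],[np.cos(d),np.sin(d),0]]
Rc[:,0]=np.cross(Rc[:,1],Rc[:,2])
R=Ro.from_euler('xyz',s["eef_rot"]).as_matrix()@Rg.as_matrix().T@Rc
print("case z axis",R[:,2].round(3)); z0=np.array([473.5,254.5,55]);off=R@Rc.T@(z0-60*Rc[:,2]-[492.2,247.4,43.7]);print("foot",s["eef_pos"]+off)
E
```

```text
[-0.12  0.29  2.02 -0.16  0.18 -1.38] [589.  -42.8  82.3] [3.14  0.658 2.972] [-0.2  0.2 -1. ]
case z axis [ 0.013 -0.003  1.   ]
foot [576.99473912 -40.11269258   2.42838227]
```

Call:
move_arm(
  dp=[
    [0, 0, -1],
    [0, 0, -0.7],
    [0, 0, -0.5],
    [0, 0, 0],
  ],
  rotation=[
    [0, -0.013, 0],
    [0, 0, 0],
    [0, 0, 0],
    [0, 0, 0],
  ],
  hand=[0.4, 0.4, 0.4, 0.4],
)

```text
clock: 10.22
eef_pos: [589.8, -42.8, 80.6]
eef_rot: [3.137, 0.672, 2.97]
wrist_force: [-1.2, 1.5, 3.3]
finger_gap: 60.0
finger_force: 30.0
```

Call:
move_arm(
  dp=[
    [0, 0, 0],
    [0, 0, 0],
    [0, 0, 0],
    [0, 0, 0],
    [0, 0, 0],
  ],
  rotation=[
    [0, 0, 0],
    [0, 0, 0],
    [0, 0, 0],
    [0, 0, 0],
    [0, 0, 0],
  ],
  hand=[0.68, 0.75, 1, 1, 1],
)

```text
clock: 10.85
eef_pos: [589.6, -42.8, 80.2]
eef_rot: [3.137, 0.671, 2.97]
wrist_force: [0.8, 0.1, 0.1]
finger_gap: 93.6
finger_force: 0.0
```

Call:
move_arm(
  dp=[
    [-6.1, 1, 7.8],
    [-12.2, 2, 15.6],
    [-15, 2.5, 20],
    [-15, 2.5, 20],
    [-15, 2.5, 30],
    [0, 0, 20],
    [0, 0, 0],
  ],
  rotation=[
    [0, 0, 0],
    [0, 0, 0],
    [0, 0, 0],
    [0, 0, 0],
    [0, 0, 0],
    [0, 0, 0],
    [0, 0, 0],
  ],
  hand=[1, 1, 1, 1, 1, 1, 1],
)

```text
clock: 11.72
eef_pos: [526.5, -32.2, 195.4]
eef_rot: [3.136, 0.675, 2.97]
wrist_force: [-0.2, -0.3, 0.3]
finger_gap: 93.8
finger_force: 0.0
```

```bash
python3 - <<'E'
from h import *
s=manip.read_state();print(s["joints"].round(2),s["eef_pos"].round(1),s["eef_rot"].round(3))
c=camera("top");s=camera("side")
p=proj(s,[[578,-41,60]])[0].astype(int);q=proj(c,[[578,-41,60]])[0].astype(int);print(p,q)
W=np.zeros((400,800,3),np.uint8)
W[:,:400]=crop(s["image"][:,:,::-1],p[0]-50,p[1]-50,100,100,4);W[:,400:]=crop(c["image"][:,:,::-1],q[0]-40,q[1]-40,80,80,5)
cv2.imwrite("pics/stood.png",W)
E
```

```text
[-0.11 -0.05  2.09 -0.07  0.43 -1.46] [526.5 -32.2 195.4] [3.136 0.675 2.97 ]
[327 182] [355 187]
```

View pics/stood.png

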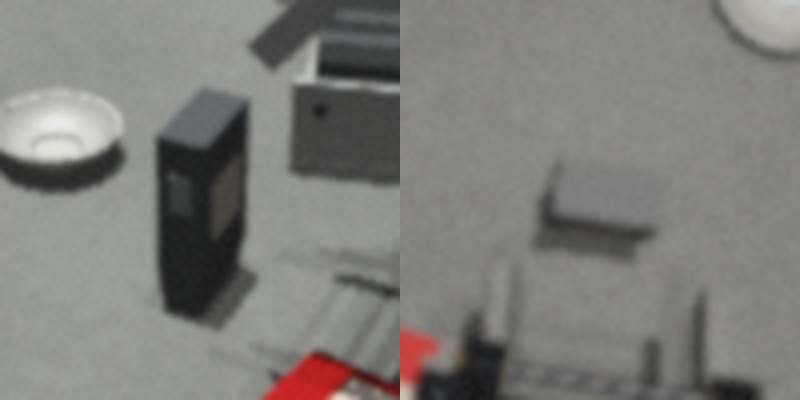

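The case stands upright on the bench: the side view crop shows it from (160,130) to (245,95) at the top and (175,310) at the foot. It's released, and the top view puts its top at about (356,186), where expected. I straighten the tool and take the case from above.

Call:
move_arm(
  dp=[
    [10.3, -1.8, 0],
    [10.3, -1.8, 0],
    [10.3, -1.8, 0],
    [10.3, -1.8, 0],
    [10.3, -1.6, 0],
    [0, 0, 0],
  ],
  rotation=[
    [0.023, 0.1324, 0],
    [0.023, 0.1324, 0],
    [0.023, 0.1324, 0],
    [0.023, 0.1324, 0],
    [0.023, 0.1324, 0],
    [0, 0, 0],
  ],
  hand=[1, 1, 1, 1, 1, 1],
)

```text
clock: 12.58
eef_pos: [578.4, -41.4, 190.8]
eef_rot: [3.137, -0.005, 2.969]
wrist_force: [0.4, 0.1, -1.3]
finger_gap: 93.9
finger_force: 0.0
```

```bash
python3 - <<'E'
from h import *
s=manip.read_state();print(s["joints"].round(3),s["eef_pos"].round(1),s["eef_rot"].round(3))
s=camera("side");c=camera("top")
# side: top-face corners of standing case from earlier crop
P=(np.array([(160,132),(208,90),(250,102),(197,150)])+.5)/4-.5+[277,132]
X=ray(s,P,120);print(X.round(1),X.mean(0).round(1))
P=(np.array([(158,160),(267,175),(255,225),(150,215)])+.5)/5-.5+[315,147]
X=ray(c,P,120);print(X.round(1),X.mean(0).round(1))
E
```

```text
[-0.137  0.381  1.447  0.005  1.318 -1.537] [578.4 -41.4 190.8] [ 3.137 -0.005  2.969]
[[596.9 -19.  120. ]
 [583.6 -70.7 120. ]
 [557.  -64.4 120. ]
 [572.1  -6.7 120. ]] [577.4 -40.2 120. ]
[[598.5 -11.4 120. ]
 [589.6 -70.4 120. ]
 [562.6 -63.4 120. ]
 [568.7  -6.7 120. ]] [579.8 -38.  120. ]
```

Call:
move_arm(
  dp=[
    [0, 0, -30],
    [0, 0, -30],
    [0, 0, -30],
    [0, 0, -15],
    [0, 0, 0],
    [0, 0, 0],
    [0, 0, 0],
    [0, 0, 0],
    [0, 0, 0],
    [0, 0, 0],
  ],
  rotation=[
    [0, 0, 0],
    [0, 0, 0],
    [0, 0, 0],
    [0, 0, 0],
    [0, 0, 0],
    [0, 0, 0],
    [0, 0, 0],
    [0, 0, 0],
    [0, 0, 0],
    [0, 0, 0],
  ],
  hand=[1, 1, 1, 1, 1, 0.6, 0.4, 0.4, 0.4, 0.4],
  newtons=40,
)

```text
clock: 13.92
eef_pos: [577.9, -41.1, 88.9]
eef_rot: [3.137, -0.0, 2.97]
wrist_force: [-0.9, 1.0, 2.1]
finger_gap: 59.8
finger_force: 40.0
```

```bash
python3 - <<'E'
from h import *
s=manip.read_state();print({k:np.round(v,3) for k,v in s.items()})
E
```

```text
{'clock': np.float64(13.925), 'joints': array([-0.136,  0.482,  1.554,  0.006,  1.105, -1.538]), 'qd': array([-0.001,  0.   ,  0.001,  0.   ,  0.001,  0.   ]), 'effort': array([-2.0400e-01, -5.8391e+01, -3.0878e+01, -1.2000e-02,  2.0000e-03,
       -6.0000e-03]), 'eef_pos': array([577.931, -41.07 ,  88.885]), 'eef_rot': array([ 3.137, -0.   ,  2.97 ]), 'wrist_force': array([-0.943,  1.039,  2.077]), 'moment': array([ 0.081, -0.112, -0.084]), 'finger_force': np.float64(39.986), 'finger_gap': np.float64(59.773)}
```

Call:
move_arm(
  dp=[
    [0, 0, 10],
    [0, 0, 25],
    [0, 0, 30],
    [0, 0, 30],
    [0, 0, 25],
    [0, 0, 0],
  ],
  rotation=[
    [0, 0, 0],
    [0, 0, 0],
    [0, 0, 0],
    [0, 0, 0],
    [0, 0, 0],
    [0, 0, 0],
  ],
  hand=[0.4, 0.4, 0.4, 0.4, 0.4, 0.4],
)

```text
clock: 14.68
eef_pos: [578.4, -41.2, 210.5]
eef_rot: [3.137, 0.003, 2.97]
wrist_force: [-0.1, 0.1, -2.4]
finger_gap: 59.8
finger_force: 40.0
```

Call:
move_arm(
  dp=[
    [-6.6, -22.1, 0],
    [-6.6, -22.1, 0],
    [-6.6, -22.1, 0],
    [-6.6, -22.1, 0],
    [-6.6, -22.1, 0],
    [-6.6, -22.1, 0],
    [-6.6, -22.1, 0],
    [-6.6, -22.1, 0],
    [-6.6, -22.1, 0],
    [-6.6, -22.1, 0],
  ],
  rotation=[
    [0, 0, -0.1294],
    [0, 0, -0.1294],
    [0, 0, -0.1294],
    [0, 0, -0.1294],
    [0, 0, -0.1294],
    [0, 0, -0.1294],
    [0, 0, -0.1294],
    [0, 0, -0.1294],
    [0, 0, -0.1294],
    [0, 0, -0.1294],
  ],
  hand=[0.4, 0.4, 0.4, 0.4, 0.4, 0.4, 0.4, 0.4, 0.4, 0.4],
)

```text
clock: 15.92
eef_pos: [511.1, -262.5, 207.2]
eef_rot: [3.138, -0.002, 1.672]
wrist_force: [-0.4, -0.9, -2.6]
finger_gap: 59.6
finger_force: 40.0
```

Call:
move_arm(
  dp=[
    [0, 0, -10],
    [0, 0, 0],
  ],
  rotation=[
    [0, 0, 0],
    [0, 0, 0],
  ],
  hand=[0.4, 0.4],
)

```text
clock: 16.18
eef_pos: [511.3, -261.2, 196.8]
eef_rot: [3.139, -0.003, 1.678]
wrist_force: [-0.1, 0.9, -0.9]
finger_gap: 59.7
finger_force: 40.0
```

```bash
python3 - <<'E'
from h import *
s=manip.read_state();print(s["joints"].round(3),s["eef_pos"].round(1),s["eef_rot"].round(3),s["wrist_force"].round(1))
c=camera("side")
p=proj(c,[[512,-262,120]])[0].astype(int);print(p)
W=crop(c["image"][:,:,::-1],p[0]-45,p[1]-45,90,90,6)
cv2.imwrite("pics/above.png",W)
E
```

```text
[-0.538  0.36   1.462  0.004  1.319 -0.646] [ 511.3 -261.2  196.8] [ 3.139e+00 -3.000e-03  1.678e+00] [-0.1  0.9 -0.9]
[374 122]
```

View pics/above.png

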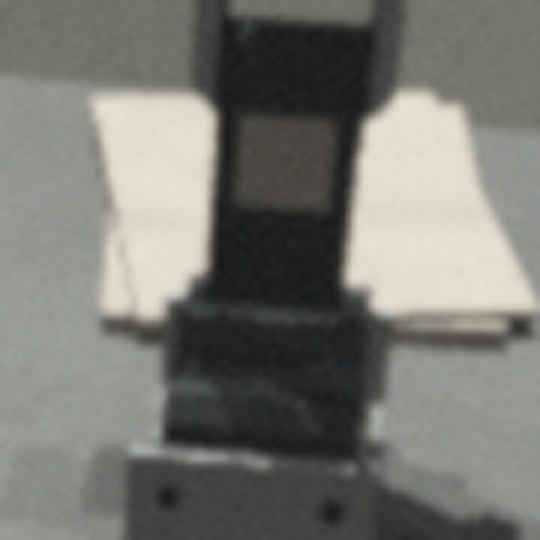

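The side view shows the case hanging upright above the gap, its foot at about row 300 of the crop and centred between the ridge ends (165–380). Next I descend.

Call:
move_arm(
  dp=[
    [0.7, -1, -8],
    [0, 0, -8],
    [0, 0, -4],
    [0, 0, -3],
    [0, 0, -3],
    [0, 0, 0],
  ],
  rotation=[
    [0, 0, 0],
    [0, 0, 0],
    [0, 0, 0],
    [0, 0, 0],
    [0, 0, 0],
    [0, 0, 0],
  ],
  hand=[0.4, 0.4, 0.4, 0.4, 0.4, 0.4],
)

```text
clock: 16.98
eef_pos: [512.4, -263.0, 172.5]
eef_rot: [3.137, -0.001, 1.676]
wrist_force: [-0.4, 1.2, -1.4]
finger_gap: 59.7
finger_force: 40.0
```

Call:
move_arm(
  dp=[
    [0, 0, -2],
    [0, 0, -2],
    [0, 0, -2],
    [0, 0, -2],
    [0, 0, 0],
  ],
  rotation=[
    [0, 0, 0],
    [0, 0, 0],
    [0, 0, 0],
    [0, 0, 0],
    [0, 0, 0],
  ],
  hand=[0.4, 0.4, 0.4, 0.4, 0.4],
)

```text
clock: 17.6
eef_pos: [512.4, -263.1, 164.4]
eef_rot: [3.137, -0.001, 1.676]
wrist_force: [-0.8, 0.8, -1.1]
finger_gap: 59.7
finger_force: 40.0
```

Call:
move_arm(
  dp=[
    [0, 0, -2],
    [0, 0, -2],
    [0, 0, -2],
    [0, 0, -2],
    [0, 0, -2],
    [0, 0, 0],
  ],
  rotation=[
    [0, 0, 0],
    [0, 0, 0],
    [0, 0, 0],
    [0, 0, 0],
    [0, 0, 0],
    [0, 0, 0],
  ],
  hand=[0.4, 0.4, 0.4, 0.4, 0.4, 0.4],
)

```text
clock: 18.35
eef_pos: [512.4, -263.0, 154.4]
eef_rot: [3.137, -0.001, 1.676]
wrist_force: [0.4, -0.6, -1.6]
finger_gap: 60.0
finger_force: 40.0
```

Call:
move_arm(
  dp=[
    [0, 0, -2],
    [0, 0, -2],
    [0, 0, -2],
    [0, 0, -2],
    [0, 0, -2],
    [0, 0, 0],
  ],
  rotation=[
    [0, 0, 0],
    [0, 0, 0],
    [0, 0, 0],
    [0, 0, 0],
    [0, 0, 0],
    [0, 0, 0],
  ],
  hand=[0.4, 0.4, 0.4, 0.4, 0.4, 0.4],
)

```text
clock: 19.1
eef_pos: [512.4, -263.0, 144.4]
eef_rot: [3.137, -0.001, 1.676]
wrist_force: [-0.2, -0.5, -2.1]
finger_gap: 59.9
finger_force: 40.0
```

Call:
move_arm(
  dp=[
    [0, 0, -2],
    [0, 0, -2],
    [0, 0, -2],
    [0, 0, -2],
    [0, 0, -2],
    [0, 0, -2],
    [0, 0, -2],
    [0, 0, -2],
    [0, 0, 0],
  ],
  rotation=[
    [0, 0, 0],
    [0, 0, 0],
    [0, 0, 0],
    [0, 0, 0],
    [0, 0, 0],
    [0, 0, 0],
    [0, 0, 0],
    [0, 0, 0],
    [0, 0, 0],
  ],
  hand=[0.4, 0.4, 0.4, 0.4, 0.4, 0.4, 0.4, 0.4, 0.4],
)

```text
clock: 20.23
eef_pos: [512.4, -263.0, 128.4]
eef_rot: [3.137, -0.001, 1.676]
wrist_force: [0.2, 0.3, -1.5]
finger_gap: 59.8
finger_force: 40.0
```

```bash
python3 - <<'E'
from h import *
c=camera("side");t=camera("top")
p=proj(c,[[512,-262,70]])[0].astype(int);q=proj(t,[[512,-262,90]])[0].astype(int)
W=np.zeros((400,800,3),np.uint8)
W[:,:400]=crop(c["image"][:,:,::-1],p[0]-40,p[1]-45,80,80,5);W[:,400:]=crop(t["image"][:,:,::-1],q[0]-50,q[1]-50,100,100,4)
cv2.imwrite("pics/mid.png",W)
E
```

```text
(no output)
```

View pics/mid.png

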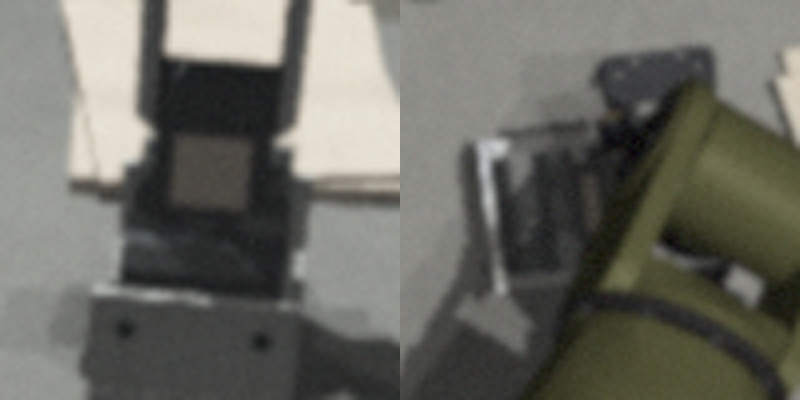

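The case is well down in the gap. The near shorts are upright with level ridges at about rows 210–290 of the crop, and the case is vertical. I carry on down to the floor, where the TCP should be at about z=99.

Call:
move_arm(
  dp=[
    [0, 0, -2],
    [0, 0, -2],
    [0, 0, -2],
    [0, 0, -2],
    [0, 0, -2],
    [0, 0, -2],
    [0, 0, -2],
    [0, 0, -2],
    [0, 0, -2],
    [0, 0, 0],
  ],
  rotation=[
    [0, 0, 0],
    [0, 0, 0],
    [0, 0, 0],
    [0, 0, 0],
    [0, 0, 0],
    [0, 0, 0],
    [0, 0, 0],
    [0, 0, 0],
    [0, 0, 0],
    [0, 0, 0],
  ],
  hand=[0.4, 0.4, 0.4, 0.4, 0.4, 0.4, 0.4, 0.4, 0.4, 0.4],
)

```text
clock: 21.58
eef_pos: [512.4, -263.0, 110.4]
eef_rot: [3.137, -0.001, 1.676]
wrist_force: [-0.1, 1.1, -1.6]
finger_gap: 59.7
finger_force: 40.0
```

Call:
move_arm(
  dp=[
    [0, 0, -2],
    [0, 0, -2],
    [0, 0, -2],
    [0, 0, -2],
    [0, 0, -1.5],
    [0, 0, 0],
  ],
  rotation=[
    [0, 0, 0],
    [0, 0, 0],
    [0, 0, 0],
    [0, 0, 0],
    [0, 0, 0],
    [0, 0, 0],
  ],
  hand=[0.4, 0.4, 0.4, 0.4, 0.4, 0.4],
)

```text
clock: 22.32
eef_pos: [512.4, -263.1, 101.0]
eef_rot: [3.137, -0.001, 1.676]
wrist_force: [0.0, 0.2, -1.9]
finger_gap: 59.9
finger_force: 40.0
```

Call:
move_arm(
  dp=[
    [0, 0, -1],
    [0, 0, -1],
    [0, 0, -0.5],
    [0, 0, 0],
  ],
  rotation=[
    [0, 0, 0],
    [0, 0, 0],
    [0, 0, 0],
    [0, 0, 0],
  ],
  hand=[0.4, 0.4, 0.4, 0.4],
)

```text
clock: 22.82
eef_pos: [512.5, -263.1, 98.9]
eef_rot: [3.136, -0.0, 1.676]
wrist_force: [-1.0, 0.6, 2.7]
finger_gap: 59.6
finger_force: 40.0
```

Contact comes exactly at the expected floor height. I release and retreat straight up.

Call:
move_arm(
  dp=[
    [0, 0, 0],
    [0, 0, 0],
    [0, 0, 0],
    [0, 0, 0],
    [0, 0, 0],
    [0, 0, 10],
    [0, 0, 20],
    [0, 0, 30],
    [0, 0, 40],
    [0, 0, 40],
  ],
  rotation=[
    [0, 0, 0],
    [0, 0, 0],
    [0, 0, 0],
    [0, 0, 0],
    [0, 0, 0],
    [0, 0, 0],
    [0, 0, 0],
    [0, 0, 0],
    [0, 0, 0],
    [0, 0, 0],
  ],
  hand=[0.68, 0.75, 0.9, 0.9, 0.9, 0.9, 0.9, 0.9, 0.9, 0.9],
)

```text
clock: 24.08
eef_pos: [512.3, -263.0, 240.7]
eef_rot: [3.136, -0.0, 1.676]
wrist_force: [-0.4, 0.2, 0.4]
finger_gap: 84.5
finger_force: 0.0
```

Call:
move_arm(
  dp=[
    [-20, 30, 10],
    [-20, 40, 0],
    [-20, 40, 0],
    [-20, 40, 0],
    [-20, 40, 0],
    [0, 40, 0],
    [0, 40, 0],
    [0, 0, 0],
  ],
  rotation=[
    [0, 0, 0],
    [0, 0, 0],
    [0, 0, 0],
    [0, 0, 0],
    [0, 0, 0],
    [0, 0, 0],
    [0, 0, 0],
    [0, 0, 0],
  ],
  hand=[0.9, 0.9, 0.9, 0.9, 0.9, 0.9, 0.9, 0.9],
)

```text
clock: 25.08
eef_pos: [412.4, 8.6, 249.4]
eef_rot: [3.135, -0.001, 1.679]
wrist_force: [0.1, -0.2, 0.2]
finger_gap: 84.5
finger_force: 0.0
```

```bash
python3 - <<'E'
from h import *
c=camera("side");t=camera("top")
p=proj(c,[[512,-262,70]])[0].astype(int);q=proj(t,[[512,-262,90]])[0].astype(int)
W=np.zeros((400,800,3),np.uint8)
W[:,:400]=crop(c["image"][:,:,::-1],p[0]-40,p[1]-45,80,80,5);W[:,400:]=crop(t["image"][:,:,::-1],q[0]-50,q[1]-50,100,100,4)
cv2.imwrite("pics/end.png",W)
E
```

```text
(no output)
```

View pics/end.png

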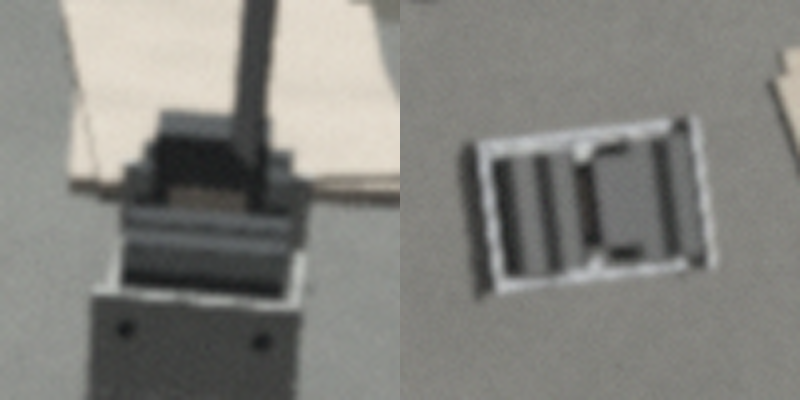

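The final view shows the tall case square in the middle of the rack (top crop 595–660, 150–250) and level with the shorts. The short cases stand upright, and the finger in the side view is only in the foreground.

```bash
python3 -c "
from cell import manip
print(manip.sign_off())"
```

```text
the job is handed in; nothing more can be done
None
```

The tall case was stood upright on the bench and released, then re-gripped by its top and pushed down to the rack floor between short cases 2 and 3; it looked square with all four shorts standing, and I handed the job in at about 25 s (no verdict was returned).

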